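Put the tinter tins on their drip trays, in tinting order

ROBOT

A 7-joint arm with a two-finger parallel gripper is mounted at the origin on the work surface. World frame = base frame: x ahead of the robot, y to its left, z up, the work surface at z = 0. Lengths are in m, angles in rad, forces in N, time in s.
With the tool pointing down it reaches from about 0.425 to 0.875 m from the base axis. Payload 9.9 kg.
Tool frame: the origin (TCP) lies between the finger pads; the fingertips stand 14 mm ahead of it and the grasp point (between the pads) lies 5 mm behind it; z points along the fingers, y is the line along which they close (so a half turn about z gives the same grasp; the last joint's range is limited). The gripper opens to 85 mm and grips with 20 to 120 N. Pads are 22 mm wide; open, the fingers measure 114 mm over their backs; the gripper's body (76 mm by 85 mm) begins 54 mm behind the grasp point. The pads swing forward as they close: fully open they stand 13 mm farther back than shut.
Start: joints at [-1.304, 0.576, 0.025, 1.437, -0.015, 1.129, -0.057], TCP at [0.232, 0.634, 0.245] pointing down, gripper open.
Joint ranges: [-2.76, 2.76], [-0.34, 2.15], [-1.52, 1.57], [0.19, 2.46], [-1.09, 4.23], [0.17, 1.99], [-2.82, 2.82]. Speed limits (rad/s): [2.22, 2.22, 3.01, 3.01, 3.14, 3.14, 3.14].

INTERFACE

Orientations are given as a rotation vector (axis times angle).
In Python, from workcell import readout, get_image, hand_in gives the robot as it stands.
- The arm moves only by the tool drive_tool, never from a script. Its argument "commands" is a list of rows, each a list of 3 entries, a list of its own where there are three numbers: the gripper's target within -1 to 1 (fully open at 1, half-way at 0, shut at -1), then the shift along the tool's x, y, z in mm, then the turn, a rotation vector about the tool's x, y, z in degrees. In form: [[grip, [x, y, z], [ax, ay, az]], ...]. A call has 1 to 12 rows; each row shifts and turns the commanded pose from where the row before left it, along the tool's axes as they then stand; what a row does not reach is not made up. A row lasts 1/12 s, in which the tool goes at most 41.7 mm and 7.16 degrees, less where a joint would pass 70% of its speed; a pose out of reach is approached as far as the arm can. A call is refused whole if a number of a shift passes 41.7 or a number of a turn 7.16, either way. A call with a gripper value outside its range is refused whole. The fingers move at their own pace and stop on an object; "force" is the grip in N (left out, the last holds). Time passes only in rows, so rows that do not move let the fingers close. It gives the time, the measured TCP pose, the force, the opening and the grip force at its end, in the units of the state.
- readout.state(): the state, without advancing time (a new reading comes with each control period).
- get_image(name): name is "side" or "top" or "wrist"; returns a dict with "frame" (400x640x3 uint8, blue, green, red), "fov_y" (degrees; the focal length in pixels is half the picture's height over the tangent of half this angle, whatever the lens; pixels are square), "cx", "cy" (the principal point, pixels), "R" (3x3) and "t" (3): a world point X has camera coordinates R X + t. Camera axes: x right, y down, z forward; pixel columns grow to the right and rows downward; lengths in m; the calibration is good to about 2 mm. A picture is of the moment at which its call begins. There is no depth.
- hand_in(): hands the job in; it is judged then, once.
The state is a dict: "clock": time; "joints": joint angles; "dq": joint speeds; "joint_efforts": joint torques, N m; "position": TCP position; "ee_rot": TCP orientation; "ft_force": force on the tool from outside, world axes, zero at the start; "moment": the same for the moment, N m; "gripper_width": finger opening in m; "finger_force": force on a finger pad.
Only numpy, scipy, OpenCV 4.12 (cv2) and the standard library are available. Lean on these libraries where they do the work, as an engineer would, in place of code of your own. Each camera call takes 0.05 s, during which the arm holds its last target. There are 200 camera calls.

TASK

Stand each of the four small coloured tinter tins upright in the drip tray of its own colour, flat on the tray's floor inside the rim, one after another in tinting order: yellow first, then red, then green, then blue. Set each tin down without dropping it and let go of it before you fetch the next. Leave the black tin and the white bottle with the red cap where they stand.

Things in the scene. Friction and masses are not known exactly. Their poses are not given: they have to be found in the camera images.
- yellow_tin: Loose small round tinter tin: yellow lid and yellow label, bare steel rims. 50 mm diameter, 70 mm tall, 0.14 to 0.28 kg, standing upright on the bench. Origin: centre of its underside; z up along its axis; any yaw.
- yellow_tray: Fixed round yellow drip tray, open on top: 82 mm outside diameter, 76 mm inside, floor 3 mm thick, rim 10 mm above the bench. Origin: centre of its underside, on the bench; z up.
- red_tin: Loose small round tinter tin: red lid and red label, bare steel rims. 50 mm diameter, 70 mm tall, 0.14 to 0.28 kg, standing upright on the bench. Origin: centre of its underside; z up along its axis; any yaw.
- red_tray: Fixed round red drip tray, open on top: 82 mm outside diameter, 76 mm inside, floor 3 mm thick, rim 10 mm above the bench. Origin: centre of its underside, on the bench; z up.
- green_tin: Loose small round tinter tin: green lid and green label, bare steel rims. 50 mm diameter, 70 mm tall, 0.14 to 0.28 kg, standing upright on the bench. Origin: centre of its underside; z up along its axis; any yaw.
- green_tray: Fixed round green drip tray, open on top: 82 mm outside diameter, 76 mm inside, floor 3 mm thick, rim 10 mm above the bench. Origin: centre of its underside, on the bench; z up.
- blue_tin: Loose small round tinter tin: blue lid and blue label, bare steel rims. 50 mm diameter, 70 mm tall, 0.14 to 0.28 kg, standing upright on the bench. Origin: centre of its underside; z up along its axis; any yaw.
- blue_tray: Fixed round blue drip tray, open on top: 82 mm outside diameter, 76 mm inside, floor 3 mm thick, rim 10 mm above the bench. Origin: centre of its underside, on the bench; z up.
- black_tin: Loose tin of the same make and size as the coloured ones (50 mm diameter, 70 mm tall) but with black lid and label; it has no tray and stays where it stands. Origin: centre of its underside; z up.
- thinner_bottle: Loose white plastic bottle, 42 mm diameter, with a red screw cap 24 mm across, 75 mm tall in all, not a tin; it stays where it stands. Origin: centre of its underside; z up. These ten things stand at least 105 mm apart, centre to centre; everything else on the bench lies outside their area, round its edge.
Mind the look-alikes: they are no part of the job. Of the things like the green_tray, leave any that is brown or grey; of the rest the smaller one is meant.

How it is judged:
On the way, in this order (a step that is already met when the one before it is completed fails the run):
1. the yellow tin stands released in the yellow tray (horizontal distance between yellow_tin and yellow_tray below 0.015 m and height (world z) of yellow_tin between 0.001 and 0.007 m and angle between yellow_tin's own z axis and vertical below 0.1 rad and contact force between yellow_tin and the fingers below 0.1 N and linear speed of yellow_tin below 0.02 m/s), for 0.2 s.
2. the red tin stands released in the red tray (horizontal distance between red_tin and red_tray below 0.015 m and height (world z) of red_tin between 0.001 and 0.007 m and angle between red_tin's own z axis and vertical below 0.1 rad and contact force between red_tin and the fingers below 0.1 N and linear speed of red_tin below 0.02 m/s), for 0.2 s.
3. the green tin stands released in the green tray (horizontal distance between green_tin and green_tray below 0.015 m and height (world z) of green_tin between 0.001 and 0.007 m and angle between green_tin's own z axis and vertical below 0.1 rad and contact force between green_tin and the fingers below 0.1 N and linear speed of green_tin below 0.02 m/s), for 0.2 s.
4. the blue tin stands released in the blue tray (horizontal distance between blue_tin and blue_tray below 0.015 m and height (world z) of blue_tin between 0.001 and 0.007 m and angle between blue_tin's own z axis and vertical below 0.1 rad and contact force between blue_tin and the fingers below 0.1 N and linear speed of blue_tin below 0.02 m/s), for 0.2 s.
At the end, for the whole second after the job is handed in: Each coloured tin stands upright (within 0.1 rad) and at rest on the floor of the tray of its own colour, its centre within 15 mm of the tray's centre, and is released (all of step 1 and all of step 2 and all of step 3 and all of step 4); the robot touches nothing.
It fails at once if the black tin is shifted by more than 20 mm or tipped over (distance of black_tin from where it was at the start of the episode above 0.02 m or angle between black_tin's own z axis and vertical above 0.4 rad).
It fails at once if the white bottle is shifted by more than 20 mm or tipped over (distance of thinner_bottle from where it was at the start of the episode above 0.02 m or angle between thinner_bottle's own z axis and vertical above 0.4 rad).
It fails at once if a coloured tin is dropped: it falls freely while more than about 35 mm above the bench ((height (world z) of yellow_tin above 0.03 m and contact force between yellow_tin and the fingers below 0.01 N and linear speed of yellow_tin above 0.3 m/s) or (height (world z) of red_tin above 0.03 m and contact force between red_tin and the fingers below 0.01 N and linear speed of red_tin above 0.3 m/s) or (height (world z) of green_tin above 0.03 m and contact force between green_tin and the fingers below 0.01 N and linear speed of green_tin above 0.3 m/s) or (height (world z) of blue_tin above 0.03 m and contact force between blue_tin and the fingers below 0.01 N and linear speed of blue_tin above 0.3 m/s)).
It also fails if it takes over 106 s, if anything falls off the work surface, if the arm or the gripper's body presses on something with over 40 N, if the wrist force passes 120 N, or if a joint passes its speed limit or range.

## Working session

There is one attempt and no reset: what is moved stays moved. The work goes in short steps, Python scripts to look and compute and a tool call to move; the robot and the scene stay as the last step left them, time stands still between calls to the robot, and variables do not carry over. Pictures are saved under pics/ and viewed, at most 14 in all, crops included, and the job is handed in when it is done.

Besides the shell and the picture viewer there is one more tool, called after "Call:" as name([rows], argument=value, ...), one row to a line, values as JSON. drive_tool: Moves the arm, as the interface text tells. Its arguments: {"type":"object","properties":{"commands":{"type":"array","items":{"type":"array"}},"force":{"type":"number"}},"required":["commands"]}

```bash
mkdir -p pics; ls
python3 - <<'E'
from workcell import readout,get_image
import cv2,pickle
s=readout.state();print(s)
for n in("top","side"):
    d=get_image(n);pickle.dump(d,open(f"{n}0.pkl","wb"));cv2.imwrite(f"pics/{n}0.png",d["frame"])
    print(n,d["fov_y"],d["cx"],d["cy"],d["R"],d["t"])
E
```

```text
pics
{'clock': 0.0, 'joints': array([-1.3037968 ,  0.57651644,  0.02485006,  1.43791903, -0.01499456,
        1.12900868, -0.05649932]), 'dq': array([-0.0008551 ,  0.00065973,  0.00161753,  0.00110311,  0.00101597,
       -0.00129807,  0.00149563]), 'joint_efforts': array([ 2.02303986e-04, -7.65780973e+01,  2.25049630e+00, -2.85977626e+01,
        1.53068779e-02,  1.30470566e-02, -3.97259825e-06]), 'position': array([0.23181111, 0.63347983, 0.24444943]), 'ee_rot': array([-5.48129569e-01, -3.09320462e+00,  2.59972869e-03]), 'ft_force': array([-0.06364998,  0.46676101,  0.15128862]), 'moment': array([0.05140344, 0.01319119, 0.02220005]), 'finger_force': 0.0, 'gripper_width': 0.0856975480188277}
top 50.34703911967688 320.8135423870975 194.220113177005 [[ 3.06155160e-02 -9.99529677e-01  1.76520433e-03]
 [-9.95984692e-01 -3.06554772e-02 -8.41114453e-02]
 [ 8.41259989e-02  8.16998811e-04 -9.96454790e-01]] [-0.03143231  0.52480979  0.88907882]
side 57.995151080222655 315.31428443520355 199.02754557931095 [[-0.93999848 -0.3407689  -0.0167159 ]
 [-0.25253656  0.72788454 -0.63750246]
 [ 0.22940826 -0.59502996 -0.77026696]] [0.51098855 0.16247764 0.70885619]
```

View pics/top0.png

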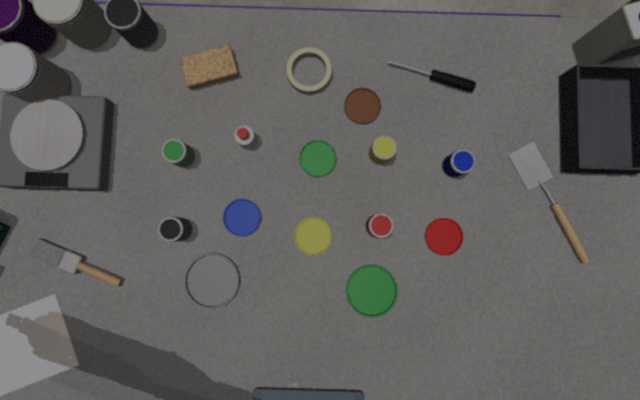

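View pics/side0.png

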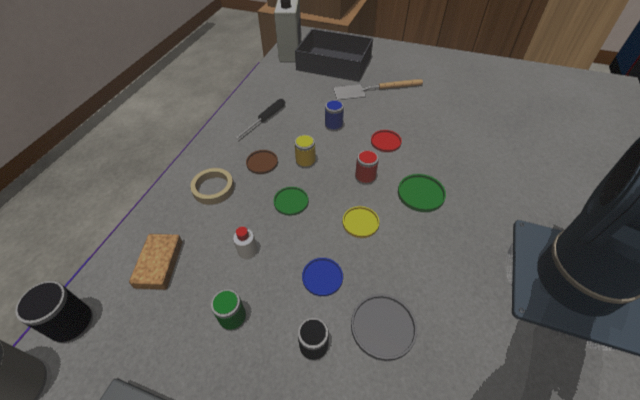

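Top view: tins at green (176,152), yellow (383,150), blue (460,162), red (380,226), black (172,230), bottle (244,135).
Trays at red (444,236), yellow (313,236), blue (242,217).
Green-tray candidates: small green (318,158), large green (372,290), brown (363,105), grey (213,280). I choose the small green one at (318,158). Next I'll segment these and check the choice in a crop.

```bash
cat > h.py <<'E'
import cv2,numpy as np,pickle
H=dict(yellow=(22,34),red=(-8,8),green=(50,75),blue=(108,128))
def mask(f,c,smin=110,vmin=40):
    h,s,v=[x.astype(int) for x in cv2.split(cv2.cvtColor(f,cv2.COLOR_BGR2HSV))]
    a,b=H[c]; h=np.where(h>150,h-180,h) if a<0 else h
    return ((h>=a)&(h<=b)&(s>smin)&(v>vmin)).astype(np.uint8)
def blobs(f,c,amin=60,**k):
    cs,_=cv2.findContours(mask(f,c,**k),cv2.RETR_EXTERNAL,cv2.CHAIN_APPROX_NONE)
    return sorted([(cv2.contourArea(x),cv2.fitEllipse(x)) for x in cs if len(x)>12 and cv2.contourArea(x)>amin],key=lambda t:-t[0])
def ray(d,p):
    f=d["frame"].shape[0]/2/np.tan(np.radians(d["fov_y"]/2))
    v=d["R"].T@np.array([(p[0]-d["cx"])/f,(p[1]-d["cy"])/f,1]);return -d["R"].T@d["t"],v/np.linalg.norm(v)
def onz(d,p,z):
    o,v=ray(d,p);return o+v*(z-o[2])/v[2]
def tri(d1,p1,d2,p2):
    o1,v1=ray(d1,p1);o2,v2=ray(d2,p2)
    a=np.linalg.lstsq(np.c_[v1,-v2],o2-o1,rcond=None)[0]
    A,B=o1+a[0]*v1,o2+a[1]*v2;return (A+B)/2,np.linalg.norm(A-B)
E
python3 - <<'E'
from h import *
T,S=[pickle.load(open(n+"0.pkl","rb")) for n in("top","side")]
for n,d in(("top",T),("side",S)):
  for c in H:
    for a,e in blobs(d["frame"],c): print(n,c,int(a),np.round(e[0],1),np.round(e[1],1),onz(d,e[0],.01).round(3),onz(d,e[0],.07).round(3))
a=cv2.resize(T["frame"][90:330,150:480],None,fx=2.4,fy=2.4,interpolation=cv2.INTER_CUBIC)
cv2.imwrite("pics/c1.png",a)
E
```

```text
top yellow 1005 [312.8 235.8] [35.6 36. ] [ 0.436 -0.001  0.01 ] [ 0.437 -0.002  0.07 ]
top yellow 252 [384.2 146.7] [17.8 18.2] [ 0.635 -0.151  0.01 ] [ 0.623 -0.142  0.07 ]
top red 1059 [443.9 236. ] [36.3 37.2] [ 0.444 -0.283  0.01 ] [ 0.445 -0.266  0.07 ]
top red 269 [381.  225.1] [18.5 18.7] [ 0.464 -0.147  0.01 ] [ 0.463 -0.139  0.07 ]
top red 76 [242.3 133. ] [ 9.5 10.5] [0.656 0.161 0.01 ] [0.642 0.15  0.07 ]
top green 1936 [371.6 290.7] [49.1 50.3] [ 0.324 -0.13   0.01 ] [ 0.332 -0.122  0.07 ]
top green 906 [317.6 158.1] [33.9 34.1] [ 0.606 -0.006  0.01 ] [ 0.595 -0.006  0.07 ]
top green 221 [173.1 150. ] [16.6 17.1] [0.614 0.311 0.01 ] [0.603 0.289 0.07 ]
top blue 1027 [241.6 217. ] [35.9 36.5] [0.472 0.154 0.01 ] [0.471 0.143 0.07 ]
top blue 268 [463.  160.6] [18.1 19. ] [ 0.61  -0.324  0.01 ] [ 0.599 -0.304  0.07 ]
side yellow 844 [360.4 221.3] [29.9 36.1] [0.436 0.004 0.01 ] [0.429 0.048 0.07 ]
side yellow 128 [304.1 140.8] [10.2 16.2] [ 0.65  -0.205  0.01 ] [ 0.623 -0.141  0.07 ]
side yellow 124 [304.3 155.7] [17.2 17.9] [ 0.628 -0.151  0.01 ] [ 0.603 -0.093  0.07 ]
side red 481 [385.7 140.3] [20.6 29.9] [ 0.443 -0.277  0.01 ] [ 0.435 -0.207  0.07 ]
side red 235 [365.6 172.5] [17.6 20.9] [ 0.463 -0.144  0.01 ] [ 0.454 -0.086  0.07 ]
side red 149 [367.5 156.6] [11.2 17.1] [ 0.473 -0.2    0.01 ] [ 0.463 -0.137  0.07 ]
side red 101 [241.4 232.6] [10.5 13. ] [0.671 0.119 0.01 ] [0.642 0.152 0.07 ]
side green 1063 [420.8 192.6] [30.1 45.9] [ 0.324 -0.123  0.01 ] [ 0.327 -0.067  0.07 ]
side green 601 [290.6 200.9] [23.7 32.7] [0.604 0.001 0.01 ] [0.582 0.045 0.07 ]
side green 372 [224.6 301.8] [19.8 24. ] [0.628 0.271 0.01 ] [0.603 0.29  0.07 ]
side green 116 [227.9 322.3] [10.9 17.6] [0.603 0.304 0.01 ] [0.58 0.32 0.07]
side blue 1148 [322.  276.2] [36.7 39.9] [0.472 0.159 0.01 ] [0.461 0.189 0.07 ]
side blue 87 [333.8 104.8] [ 8.1 14.1] [ 0.624 -0.383  0.01 ] [ 0.599 -0.303  0.07 ]
```

View pics/c1.png

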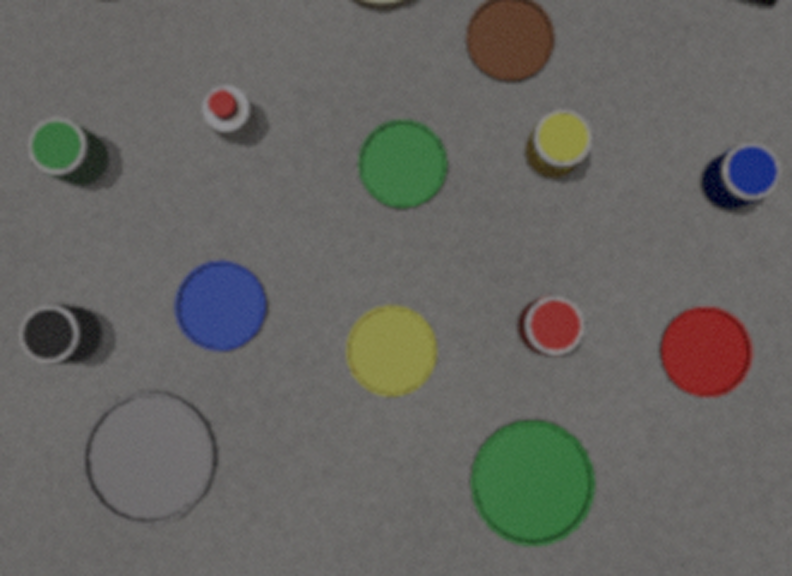

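The crop confirms the layout: the small green tray (318,158) is about 34 px, like the other trays. The large green look-alike (372,290) is about 50 px. Now I'll triangulate heights and plan the first move.

Run:
```python
from h import *
from scipy.spatial.transform import Rotation as Ro
T,S=[pickle.load(open(n+"0.pkl","rb")) for n in("top","side")]
P={"yellow_tin":((384.2,146.7),(304.1,140.8)),"red_tin":((381,225.1),(367.5,156.6)),"green_tin":((173.1,150),(224.6,301.8)),"blue_tin":((463,160.6),(333.8,104.8)),
"yellow_tray":((312.8,235.8),(360.4,221.3)),"red_tray":((443.9,236),(385.7,140.3)),"green_tray":((317.6,158.1),(290.6,200.9)),"blue_tray":((241.6,217),(322,276.2))}
for k,(a,b) in P.items():
    X,e=tri(T,a,S,b);print(k,X.round(4),"gap",round(e,4),"top@nominal",onz(T,a,.07 if "tin" in k else .004).round(4))
print(Ro.from_rotvec([-5.48129569e-01,-3.09320462,2.6e-3]).as_matrix().round(3))
```

```text
yellow_tin [ 0.6232 -0.1423  0.0691] gap 0.0001 top@nominal [ 0.6231 -0.1421  0.07  ]
red_tin [ 0.4628 -0.1387  0.0689] gap 0.0 top@nominal [ 0.4628 -0.1386  0.07  ]
green_tin [0.6033 0.2898 0.069 ] gap 0.0005 top@nominal [0.6029 0.2894 0.07  ]
blue_tin [ 0.5995 -0.3039  0.0693] gap 0.0 top@nominal [ 0.5993 -0.3036  0.07  ]
yellow_tray [ 0.4363 -0.0007  0.0031] gap 0.0004 top@nominal [ 0.4362 -0.0007  0.004 ]
red_tray [ 0.4442 -0.285   0.0032] gap 0.0005 top@nominal [ 0.4444 -0.2847  0.004 ]
green_tray [ 0.6074 -0.0057  0.0008] gap 0.0006 top@nominal [ 0.6065 -0.0058  0.004 ]
blue_tray [0.4725 0.1556 0.0029] gap 0.0008 top@nominal [0.4721 0.1553 0.004 ]
[[-0.939  0.344 -0.   ]
 [ 0.344  0.939 -0.002]
 [-0.    -0.002 -1.   ]]
```

Call:
drive_tool([
  [1,[-29,-27,0],[0,0,0]],
  [1,[-29,-27,0],[0,0,0]],
  [1,[-29,-27,0],[0,0,0]],
  [1,[-29,-27,0],[0,0,0]],
  [1,[-29,-27,0],[0,0,0]],
  [1,[-29,-27,0],[0,0,0]],
  [1,[-29,-27,0],[0,0,0]],
  [1,[-29,-27,0],[0,0,0]],
  [1,[-29,-27,0],[0,0,0]],
  [1,[-29,-27,0],[0,0,0]],
  [1,[-29,-27,0],[0,0,0]],
  [1,[-29,-27,0],[0,0,0]],
], force=50)

```text
clock: 1.1
position: [0.4477, 0.2082, 0.2452]
ee_rot: [-0.548, -3.093, 0.0]
ft_force: [0.6, 0.8, 0.5]
gripper_width: 0.0854
finger_force: 0.0
```

Call:
drive_tool([
  [1,[-29,-27,0],[0,0,0]],
  [1,[-29,-27,0],[0,0,0]],
  [1,[-29,-27,0],[0,0,0]],
  [1,[-29,-27,0],[0,0,0]],
  [1,[-29,-27,0],[0,0,0]],
  [1,[-29,-27,0],[0,0,0]],
  [1,[-29,-27,0],[0,0,0]],
  [1,[-29,-27,0],[0,0,0]],
  [1,[-29,-27,0],[0,0,0]],
  [1,[0,0,0],[0,0,0]],
  [1,[0,0,0],[0,0,0]],
])

```text
clock: 2.02
position: [0.609, -0.1109, 0.2445]
ee_rot: [-0.555, -3.091, 0.002]
ft_force: [-0.6, 1.2, -0.3]
gripper_width: 0.0852
finger_force: 0.0
```

```bash
cat > go.py <<'E'
import sys;from h import *;from workcell import readout
from scipy.spatial.transform import Rotation as Ro
G=dict(ty=(.6231,-.1422),tr=(.4628,-.1387),tg=(.6031,.2896),tb=(.5994,-.3038),py=(.4362,-.0007),pr=(.4443,-.2849),pg=(.607,-.0058),pb=(.4723,.1555))
s=readout.state();M=Ro.from_rotvec(s["ee_rot"])
for a in sys.argv[1:]:
    k,z=a.split("@");w=np.array([*G[k],float(z)])
    d=M.inv().apply(w-s["position"])*1000;print(a,"tool shift mm",d.round(1),"len",np.linalg.norm(d).round())
print("t",round(s["clock"],2),"pos",s["position"].round(4),"tilt",np.degrees(Ro.align_vectors([[0,0,-1]],[M.as_matrix()[:,2]])[0].magnitude()).round(2),"q1,7",s["joints"][[0,6]].round(2),"w",round(s["gripper_width"],4),"ff",round(s["finger_force"],1),"ft",s["ft_force"].round(1))
E
python3 go.py ty@.245
python3 - <<'E'
from h import *;from workcell import get_image
d=get_image("wrist");pickle.dump(d,open("w1.pkl","wb"));cv2.imwrite("pics/w1.png",d["frame"])
for a,e in blobs(d["frame"],"yellow",300): print(int(a),np.round(e[0]),np.round(e[1]),onz(d,e[0],.07).round(4),onz(d,e[0],.004).round(4))
E
```

```text
ty@.245 tool shift mm [-24.1 -24.5  -0.5] len 34.0
t 2.02 pos [ 0.609  -0.1109  0.2445] tilt 0.09 q1,7 [-0.01  1.41] w 0.0852 ff 0.0 ft [-0.6  1.2 -0.3]
1155 [295. 201.] [37. 39.] [ 0.6218 -0.1415  0.07  ] [ 0.6399 -0.154   0.004 ]
820 [360.   8.] [19. 68.] [ 0.4772 -0.0236  0.07  ] [ 0.4637 -0.0104  0.004 ]
352 [294. 206.] [48. 76.] [ 0.6258 -0.145   0.07  ] [ 0.6447 -0.1582  0.004 ]
```

View pics/w1.png

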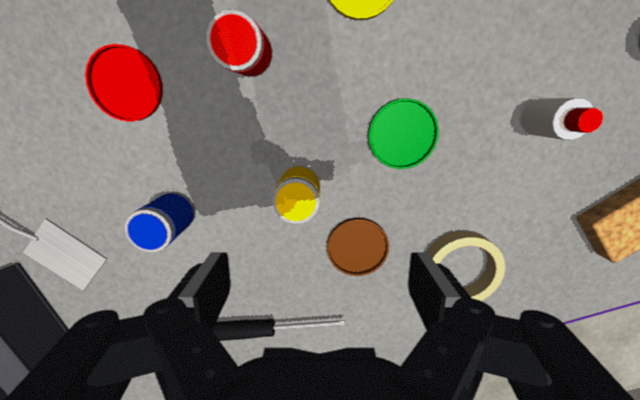

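The wrist view shows the yellow tin at (295,200), still about 34 mm from the gripper. It lies within 1.5 mm of the two-view fix. The brown disc at (357,245) is a look-alike to ignore. Next I go over the tin and down.

Call:
drive_tool([
  [1,[-12,-12,0],[0,0,0]],
  [1,[-12,-12,0],[0,0,0]],
  [1,[0,0,0],[0,0,0]],
  [1,[0,0,30],[0,0,0]],
  [1,[0,0,35],[0,0,0]],
  [1,[0,0,35],[0,0,0]],
  [1,[0,0,35],[0,0,0]],
  [1,[0,0,30],[0,0,0]],
  [1,[0,0,20],[0,0,0]],
  [1,[0,0,10],[0,0,0]],
  [1,[0,0,7],[0,0,0]],
  [1,[0,0,0],[0,0,0]],
])

```text
clock: 3.07
position: [0.623, -0.1374, 0.0427]
ee_rot: [-0.546, -3.092, -0.001]
ft_force: [-0.6, 0.1, 1.1]
gripper_width: 0.0854
finger_force: 0.0
```

```bash
python3 go.py ty@.042
```

```text
ty@.042 tool shift mm [-1.7 -4.4  0.7] len 5.0
t 3.07 pos [ 0.623  -0.1374  0.0427] tilt 0.08 q1,7 [0.06 1.5 ] w 0.0854 ff 0.0 ft [-0.6  0.1  1.1]
```

Call:
drive_tool([
  [1,[-2,-4,0],[0,0,0]],
  [1,[0,0,0],[0,0,0]],
  [0,[0,0,0],[0,0,0]],
  [-1,[0,0,0],[0,0,0]],
  [-1,[0,0,0],[0,0,0]],
  [-1,[0,0,0],[0,0,0]],
  [-1,[0,0,0],[0,0,0]],
  [-1,[0,0,0],[0,0,0]],
  [-1,[0,0,0],[0,0,0]],
  [-1,[0,0,0],[0,0,0]],
])

```text
clock: 3.9
position: [0.6242, -0.1431, 0.0442]
ee_rot: [0.548, 3.092, 0.0]
ft_force: [-0.9, 0.3, 4.8]
gripper_width: 0.049
finger_force: 50.9
```

```bash
python3 go.py ty@.042 py@.045
```

```text
ty@.042 tool shift mm [1.3 0.5 2.2] len 3.0
py@.045 tool shift mm [225.4  69.1  -1. ] len 236.0
t 3.9 pos [ 0.6242 -0.1431  0.0442] tilt 0.06 q1,7 [0.07 1.51] w 0.049 ff 50.9 ft [-0.9  0.3  4.8]
```

Call:
drive_tool([
  [-1,[0,0,-15],[0,0,0]],
  [-1,[0,0,-30],[0,0,0]],
  [-1,[0,0,-35],[0,0,0]],
  [-1,[15,5,0],[0,0,0]],
  [-1,[28,8,0],[0,0,0]],
  [-1,[28,8,0],[0,0,0]],
  [-1,[30,9,0],[0,0,0]],
  [-1,[30,9,0],[0,0,0]],
  [-1,[30,9,0],[0,0,0]],
  [-1,[28,9,0],[0,0,0]],
  [-1,[20,7,0],[0,0,0]],
  [-1,[15,5,0],[0,0,0]],
])

```text
clock: 4.9
position: [0.4351, 0.0, 0.1235]
ee_rot: [-0.546, -3.093, -0.001]
ft_force: [0.9, -0.6, -1.1]
gripper_width: 0.0489
finger_force: 52.2
```

Call:
drive_tool([
  [-1,[0,0,0],[0,0,0]],
  [-1,[0,0,0],[0,0,0]],
])

```text
clock: 5.07
position: [0.4369, -0.0008, 0.1236]
ee_rot: [0.546, 3.093, 0.0]
ft_force: [-0.1, -0.5, -2.6]
gripper_width: 0.0491
finger_force: 52.2
```

```bash
python3 go.py py@.045
```

```text
py@.045 tool shift mm [ 0.7 -0.2 78.6] len 79.0
t 5.07 pos [ 0.4369 -0.0008  0.1236] tilt 0.02 q1,7 [-0.23  1.26] w 0.0491 ff 52.2 ft [-0.1 -0.5 -2.6]
```

Call:
drive_tool([
  [-1,[0,0,15],[0,0,0]],
  [-1,[0,0,22],[0,0,0]],
  [-1,[0,0,20],[0,0,0]],
  [-1,[0,0,10],[0,0,0]],
  [-1,[0,0,5],[0,0,0]],
  [-1,[0,0,0],[0,0,0]],
  [-1,[0,0,0],[0,0,0]],
])

```text
clock: 5.65
position: [0.4377, -0.0017, 0.0514]
ee_rot: [0.549, 3.093, -0.0]
ft_force: [-0.5, -0.2, -1.9]
gripper_width: 0.0493
finger_force: 52.2
```

Call:
drive_tool([
  [-1,[0,0,1],[0,0,0]],
  [-1,[0,0,1],[0,0,0]],
  [-1,[0,0,1],[0,0,0]],
  [-1,[0,0,0],[0,0,0]],
])

```text
clock: 5.98
position: [0.4374, -0.0013, 0.0486]
ee_rot: [0.548, 3.093, 0.0]
ft_force: [0.1, 0.4, -2.8]
gripper_width: 0.0492
finger_force: 52.2
```

Call:
drive_tool([
  [-1,[0,0,1],[0,0,0]],
  [-1,[0,0,1],[0,0,0]],
  [-1,[0,0,0],[0,0,0]],
])

```text
clock: 6.23
position: [0.4373, -0.0012, 0.0471]
ee_rot: [0.548, 3.093, 0.001]
ft_force: [-2.7, 0.2, 14.2]
gripper_width: 0.049
finger_force: 53.9
```

Contact with the tray floor (14 N). I'll open slowly and then retreat.

Call:
drive_tool([
  [-1,[0,0,-0.5],[0,0,0]],
  [0,[0,0,0],[0,0,0]],
  [0.5,[0,0,0],[0,0,0]],
  [1,[0,0,0],[0,0,0]],
  [1,[0,0,0],[0,0,0]],
  [1,[0,0,0],[0,0,0]],
  [1,[0,0,0],[0,0,0]],
  [1,[0,0,0],[0,0,0]],
])

```text
clock: 6.9
position: [0.4372, -0.0013, 0.0467]
ee_rot: [-0.548, -3.093, 0.0]
ft_force: [0.5, 0.8, -0.2]
gripper_width: 0.0856
finger_force: 0.0
```

Call:
drive_tool([
  [1,[0,0,-15],[0,0,0]],
  [1,[0,0,-30],[0,0,0]],
  [1,[0,0,-35],[0,0,0]],
  [1,[0,0,-35],[0,0,0]],
  [1,[0,0,-20],[0,0,0]],
  [1,[0,0,0],[0,0,0]],
  [1,[0,0,0],[0,0,0]],
])

```text
clock: 7.48
position: [0.4377, -0.0012, 0.1827]
ee_rot: [0.547, 3.091, 0.002]
ft_force: [-0.5, -0.1, -0.9]
gripper_width: 0.0853
finger_force: 0.0
```

```bash
cat > chk.py <<'E'
import sys;from h import *;from workcell import get_image
T,S=get_image("top"),get_image("side")
for c in sys.argv[1:]:
  for n,d in(("top",T),("side",S)):
    print(c,n,[(int(a),np.round(e[0],1).tolist(),onz(d,e[0],.073).round(3).tolist()) for a,e in blobs(d["frame"],c,vmin=25)])
cv2.imwrite("pics/chk_%s.png"%sys.argv[1],cv2.resize(np.vstack([T["frame"],S["frame"]]),None,fx=.75,fy=.75))
E
python3 chk.py yellow; python3 go.py tr@.18 tr@.042
```

```text
yellow top []
yellow side [(679, [360.4, 223.4], [0.427, 0.055, 0.073]), (196, [363.7, 202.2], [0.435, 0.001, 0.073])]
tr@.18 tool shift mm [ -71.8 -120.1    1.1] len 140.0
tr@.042 tool shift mm [ -71.9 -120.1  139.1] len 197.0
t 7.58 pos [ 0.4366 -0.0012  0.1812] tilt 0.06 q1,7 [-0.26  1.23] w 0.085 ff 0.0 ft [-0.3 -0.4 -0. ]
```

View pics/chk_yellow.png

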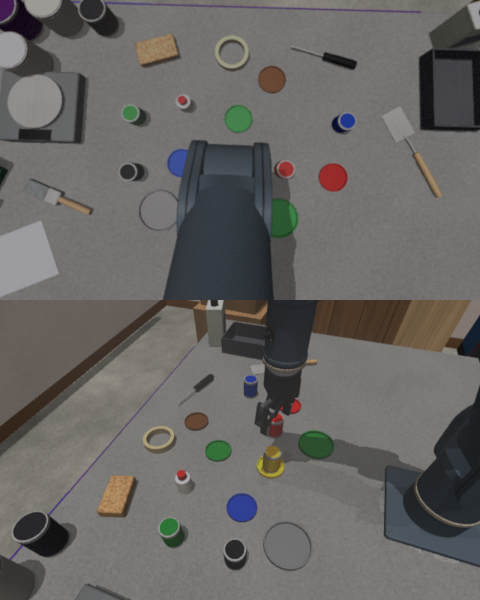

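The check picture (half top, half side) shows the yellow tin upright in its tray at about (270,460). Side-view lid position is (0.435, 0.001), within 2 mm of the tray centre. Next is the red tin.

Call:
drive_tool([
  [1,[-10,-16,0],[0,0,0]],
  [1,[-16,-26,0],[0,0,0]],
  [1,[-18,-30,0],[0,0,0]],
  [1,[-16,-28,0],[0,0,0]],
  [1,[-12,-20,0],[0,0,0]],
  [1,[0,0,0],[0,0,0]],
  [1,[0,0,25],[0,0,0]],
  [1,[0,0,32],[0,0,0]],
  [1,[0,0,32],[0,0,0]],
  [1,[0,0,25],[0,0,0]],
  [1,[0,0,18],[0,0,0]],
  [1,[0,0,5],[0,0,0]],
])

```text
clock: 8.58
position: [0.4611, -0.1376, 0.0411]
ee_rot: [-0.547, -3.087, -0.001]
ft_force: [-0.6, 0.2, 0.1]
gripper_width: 0.0852
finger_force: 0.0
```

Call:
drive_tool([
  [1,[0,0,0],[0,0,0]],
])

```text
clock: 8.67
position: [0.462, -0.1381, 0.0429]
ee_rot: [-0.547, -3.089, -0.0]
ft_force: [-0.0, 0.1, 0.6]
gripper_width: 0.0851
finger_force: 0.0
```

```bash
python3 go.py tr@.042
```

```text
tr@.042 tool shift mm [-1.  -0.3  0.9] len 1.0
t 8.67 pos [ 0.462  -0.1381  0.0429] tilt 0.27 q1,7 [0.1  1.62] w 0.0851 ff 0.0 ft [-0.   0.1  0.6]
```

Call:
drive_tool([
  [0,[-1,0,0],[0,0,0]],
  [-1,[0,0,0],[0,0,0]],
  [-1,[0,0,0],[0,0,0]],
  [-1,[0,0,0],[0,0,0]],
  [-1,[0,0,0],[0,0,0]],
  [-1,[0,0,0],[0,0,0]],
  [-1,[0,0,0],[0,0,0]],
  [-1,[0,0,0],[0,0,0]],
])

```text
clock: 9.33
position: [0.4652, -0.1392, 0.0461]
ee_rot: [0.548, 3.091, 0.0]
ft_force: [-0.2, 1.1, 4.8]
gripper_width: 0.0491
finger_force: 51.1
```

Call:
drive_tool([
  [-1,[0,0,-15],[0,0,0]],
  [-1,[0,0,-30],[0,0,0]],
  [-1,[0,0,-35],[0,0,0]],
  [-1,[-4,-15,0],[0,0,0]],
  [-1,[-6,-25,0],[0,0,0]],
  [-1,[-7,-30,0],[0,0,0]],
  [-1,[-7,-30,0],[0,0,0]],
  [-1,[-5,-25,0],[0,0,0]],
  [-1,[-4,-18,0],[0,0,0]],
  [-1,[0,0,0],[0,0,0]],
  [-1,[0,0,0],[0,0,0]],
  [-1,[0,0,0],[0,0,0]],
])

```text
clock: 10.33
position: [0.4464, -0.2839, 0.1252]
ee_rot: [0.548, 3.093, 0.001]
ft_force: [-0.1, 0.7, -2.2]
gripper_width: 0.0493
finger_force: 52.4
```

```bash
python3 go.py pr@.045
```

```text
pr@.045 tool shift mm [ 1.6 -1.7 80.2] len 80.0
t 10.33 pos [ 0.4464 -0.2839  0.1252] tilt 0.04 q1,7 [0.35 1.85] w 0.0493 ff 52.4 ft [-0.1  0.7 -2.2]
```

Call:
drive_tool([
  [-1,[1,-1,15],[0,0,0]],
  [-1,[0,0,22],[0,0,0]],
  [-1,[0,0,20],[0,0,0]],
  [-1,[0,0,10],[0,0,0]],
  [-1,[0,0,5],[0,0,0]],
  [-1,[0,0,1],[0,0,0]],
  [-1,[0,0,1],[0,0,0]],
  [-1,[0,0,0],[0,0,0]],
])

```text
clock: 11.0
position: [0.4456, -0.2854, 0.0515]
ee_rot: [0.548, 3.092, -0.001]
ft_force: [0.4, 0.3, -1.9]
gripper_width: 0.049
finger_force: 52.4
```

Call:
drive_tool([
  [-1,[0,0,1],[0,0,0]],
  [-1,[0,0,1],[0,0,0]],
  [-1,[0,0,0],[0,0,0]],
])

```text
clock: 11.25
position: [0.4452, -0.2854, 0.0491]
ee_rot: [0.548, 3.093, -0.0]
ft_force: [-0.2, -0.0, -0.9]
gripper_width: 0.0489
finger_force: 52.4
```

Call:
drive_tool([
  [-1,[0,0,1],[0,0,0]],
  [-1,[0,0,0],[0,0,0]],
])

```text
clock: 11.42
position: [0.4453, -0.2855, 0.0491]
ee_rot: [0.548, 3.092, -0.0]
ft_force: [-2.5, 2.8, 13.9]
gripper_width: 0.0492
finger_force: 54.1
```

Call:
drive_tool([
  [-1,[0,0,-0.5],[0,0,0]],
  [0,[0,0,0],[0,0,0]],
  [0.5,[0,0,0],[0,0,0]],
  [1,[0,0,0],[0,0,0]],
  [1,[0,0,0],[0,0,0]],
  [1,[0,0,0],[0,0,0]],
  [1,[0,0,0],[0,0,0]],
  [1,[0,0,0],[0,0,0]],
])

```text
clock: 12.08
position: [0.445, -0.2853, 0.0482]
ee_rot: [-0.548, -3.093, 0.0]
ft_force: [-0.1, 0.3, 0.2]
gripper_width: 0.0856
finger_force: 0.0
```

Call:
drive_tool([
  [1,[0,0,-15],[0,0,0]],
  [1,[0,0,-30],[0,0,0]],
  [1,[0,0,-35],[0,0,0]],
  [1,[0,0,-35],[0,0,0]],
  [1,[0,0,-20],[0,0,0]],
  [1,[0,0,0],[0,0,0]],
  [1,[0,0,0],[0,0,0]],
])

```text
clock: 12.67
position: [0.4456, -0.2855, 0.1843]
ee_rot: [0.548, 3.091, -0.001]
ft_force: [-0.4, 0.1, -0.7]
gripper_width: 0.0855
finger_force: 0.0
```

```bash
python3 chk.py red green; python3 go.py tg@.18
```

```text
red top [(510, [440.2, 237.3], [0.442, -0.257, 0.073]), (226, [453.6, 239.0], [0.439, -0.284, 0.073]), (77, [242.4, 133.1], [0.642, 0.149, 0.073])]
red side [(503, [386.1, 139.8], [0.434, -0.206, 0.073]), (102, [241.4, 232.6], [0.641, 0.154, 0.073]), (100, [389.8, 119.9], [0.443, -0.284, 0.073])]
green top [(1937, [371.6, 290.7], [0.332, -0.122, 0.073]), (894, [317.6, 158.2], [0.595, -0.007, 0.073]), (217, [173.1, 150.0], [0.602, 0.288, 0.073])]
green side [(1085, [421.0, 192.3], [0.327, -0.065, 0.073]), (604, [290.6, 200.9], [0.58, 0.047, 0.073]), (370, [224.6, 301.8], [0.602, 0.291, 0.073]), (118, [228.0, 322.6], [0.579, 0.321, 0.073])]
tg@.18 tool shift mm [ 48.5 594.    2.7] len 596.0
t 12.77 pos [ 0.4446 -0.2849  0.1825] tilt 0.07 q1,7 [0.33 1.83] w 0.0858 ff 0.0 ft [-0.3  0.   0.4]
```

Call:
drive_tool([
  [1,[1,15,0],[0,0,0]],
  [1,[2,30,0],[0,0,0]],
  [1,[3,35,0],[0,0,0]],
  [1,[3,35,0],[0,0,0]],
  [1,[3,35,0],[0,0,0]],
  [1,[3,35,0],[0,0,0]],
  [1,[3,35,0],[0,0,0]],
  [1,[3,35,0],[0,0,0]],
  [1,[3,35,0],[0,0,0]],
  [1,[3,35,0],[0,0,0]],
  [1,[3,35,0],[0,0,0]],
  [1,[3,35,0],[0,0,0]],
])

```text
clock: 13.77
position: [0.5492, 0.0986, 0.1817]
ee_rot: [-0.548, -3.091, 0.002]
ft_force: [1.3, -0.5, -0.2]
gripper_width: 0.0856
finger_force: 0.0
```

Call:
drive_tool([
  [1,[3,35,0],[0,0,0]],
  [1,[3,35,0],[0,0,0]],
  [1,[3,35,0],[0,0,0]],
  [1,[3,35,0],[0,0,0]],
  [1,[2,30,0],[0,0,0]],
  [1,[1,20,0],[0,0,0]],
  [1,[0,9,0],[0,0,0]],
  [1,[0,0,0],[0,0,0]],
  [1,[0,0,0],[0,0,0]],
])

```text
clock: 14.52
position: [0.6037, 0.2875, 0.182]
ee_rot: [-0.549, -3.092, 0.004]
ft_force: [0.1, -1.2, -0.2]
gripper_width: 0.0853
finger_force: 0.0
```

```bash
python3 go.py tg@.042
```

```text
tg@.042 tool shift mm [  1.2   2.1 140. ] len 140.0
t 14.52 pos [0.6037 0.2875 0.182 ] tilt 0.15 q1,7 [-0.62  0.82] w 0.0853 ff 0.0 ft [ 0.1 -1.2 -0.2]
```

Call:
drive_tool([
  [1,[0,1,25],[0,0,0]],
  [1,[0,0,32],[0,0,0]],
  [1,[0,0,32],[0,0,0]],
  [1,[0,0,25],[0,0,0]],
  [1,[0,0,18],[0,0,0]],
  [1,[0,0,7],[0,0,0]],
  [1,[0,0,0],[0,0,0]],
  [1,[0,0,0],[0,0,0]],
])

```text
clock: 15.18
position: [0.6049, 0.2886, 0.0451]
ee_rot: [0.55, 3.092, -0.001]
ft_force: [1.0, 0.9, 0.3]
gripper_width: 0.0857
finger_force: 0.0
```

```bash
python3 go.py tg@.042
```

```text
tg@.042 tool shift mm [2.1 0.3 3.1] len 4.0
t 15.18 pos [0.6049 0.2886 0.0451] tilt 0.04 q1,7 [-0.6   0.84] w 0.0857 ff 0.0 ft [1.  0.9 0.3]
```

The bottle (cap at about 0.642, 0.150) is close to this path, so I lift 110 mm.

Call:
drive_tool([
  [0,[2,0,2],[0,0,0]],
  [-1,[0,0,0],[0,0,0]],
  [-1,[0,0,0],[0,0,0]],
  [-1,[0,0,0],[0,0,0]],
  [-1,[0,0,0],[0,0,0]],
  [-1,[0,0,0],[0,0,0]],
  [-1,[0,0,0],[0,0,0]],
  [-1,[0,0,0],[0,0,0]],
])

```text
clock: 15.85
position: [0.6029, 0.2908, 0.0436]
ee_rot: [0.548, 3.092, 0.001]
ft_force: [-1.3, 0.5, 6.1]
gripper_width: 0.0489
finger_force: 51.7
```

Call:
drive_tool([
  [-1,[0,0,-15],[0,0,0]],
  [-1,[0,0,-30],[0,0,0]],
  [-1,[0,0,-35],[0,0,0]],
  [-1,[0,0,-30],[0,0,0]],
  [-1,[0,0,0],[0,0,0]],
])

```text
clock: 16.27
position: [0.6056, 0.2917, 0.1593]
ee_rot: [0.547, 3.085, 0.009]
ft_force: [1.5, 0.0, -1.9]
gripper_width: 0.0492
finger_force: 52.4
```

```bash
python3 go.py pg@.15
```

```text
pg@.15 tool shift mm [-103.6 -279.     8. ] len 298.0
t 16.27 pos [0.6056 0.2917 0.1593] tilt 0.58 q1,7 [-0.63  0.82] w 0.0492 ff 52.4 ft [ 1.5  0.  -1.9]
```

Call:
drive_tool([
  [-1,[-5,-14,0],[0,0,0]],
  [-1,[-10,-26,0],[0,0,0]],
  [-1,[-12,-32,0],[0,0,0]],
  [-1,[-12,-33,0],[0,0,0]],
  [-1,[-12,-33,0],[0,0,0]],
  [-1,[-12,-33,0],[0,0,0]],
  [-1,[-12,-33,0],[0,0,0]],
  [-1,[-12,-32,0],[0,0,0]],
  [-1,[-9,-25,0],[0,0,0]],
  [-1,[-7,-16,0],[0,0,0]],
  [-1,[0,0,0],[0,0,0]],
  [-1,[0,0,0],[0,0,0]],
])

```text
clock: 17.27
position: [0.6034, -0.0067, 0.1517]
ee_rot: [-0.552, -3.092, 0.001]
ft_force: [-0.6, 0.4, -2.7]
gripper_width: 0.0491
finger_force: 52.5
```

```bash
python3 go.py pg@.047
```

```text
pg@.047 tool shift mm [ -3.2   2.2 104.7] len 105.0
t 17.27 pos [ 0.6034 -0.0067  0.1517] tilt 0.07 q1,7 [-0.17  1.27] w 0.0491 ff 52.5 ft [-0.6  0.4 -2.7]
```

Call:
drive_tool([
  [-1,[-2,1,15],[0,0,0]],
  [-1,[0,0,25],[0,0,0]],
  [-1,[0,0,25],[0,0,0]],
  [-1,[0,0,18],[0,0,0]],
  [-1,[0,0,10],[0,0,0]],
  [-1,[0,0,4],[0,0,0]],
  [-1,[0,0,1],[0,0,0]],
  [-1,[0,0,0],[0,0,0]],
  [-1,[0,0,0],[0,0,0]],
])

```text
clock: 18.02
position: [0.607, -0.0044, 0.0554]
ee_rot: [0.548, 3.092, 0.001]
ft_force: [-0.4, -0.1, -2.0]
gripper_width: 0.0493
finger_force: 52.5
```

```bash
python3 go.py pg@.047
```

```text
pg@.047 tool shift mm [-0.4 -1.3  8.4] len 8.0
t 18.02 pos [ 0.607  -0.0044  0.0554] tilt 0.1 q1,7 [-0.15  1.29] w 0.0493 ff 52.5 ft [-0.4 -0.1 -2. ]
```

Call:
drive_tool([
  [-1,[0,-1,2],[0,0,0]],
  [-1,[0,0,2],[0,0,0]],
  [-1,[0,0,1],[0,0,0]],
  [-1,[0,0,1],[0,0,0]],
  [-1,[0,0,0],[0,0,0]],
])

```text
clock: 18.43
position: [0.6059, -0.0056, 0.0482]
ee_rot: [-0.548, -3.093, 0.0]
ft_force: [0.3, 0.5, -2.0]
gripper_width: 0.049
finger_force: 52.5
```

Call:
drive_tool([
  [-1,[0,0,1],[0,0,0]],
  [-1,[0,0,0],[0,0,0]],
])

```text
clock: 18.6
position: [0.6059, -0.0056, 0.0472]
ee_rot: [-0.548, -3.093, 0.0]
ft_force: [0.1, 0.5, -2.3]
gripper_width: 0.0492
finger_force: 52.5
```

Call:
drive_tool([
  [-1,[0,0,1],[0,0,0]],
  [-1,[0,0,0],[0,0,0]],
])

```text
clock: 18.77
position: [0.6061, -0.0056, 0.0466]
ee_rot: [0.548, 3.093, 0.0]
ft_force: [-1.5, -0.6, 2.3]
gripper_width: 0.0488
finger_force: 52.8
```

Call:
drive_tool([
  [0,[0,0,0],[0,0,0]],
  [0.5,[0,0,0],[0,0,0]],
  [1,[0,0,0],[0,0,0]],
  [1,[0,0,0],[0,0,0]],
  [1,[0,0,0],[0,0,0]],
  [1,[0,0,0],[0,0,0]],
  [1,[0,0,0],[0,0,0]],
])

```text
clock: 19.35
position: [0.606, -0.0056, 0.0463]
ee_rot: [0.548, 3.093, 0.0]
ft_force: [-0.0, 1.6, 0.1]
gripper_width: 0.0855
finger_force: 0.0
```

Call:
drive_tool([
  [1,[0,0,-15],[0,0,0]],
  [1,[0,0,-30],[0,0,0]],
  [1,[0,0,-35],[0,0,0]],
  [1,[0,0,-35],[0,0,0]],
  [1,[0,0,-20],[0,0,0]],
  [1,[0,0,0],[0,0,0]],
  [1,[0,0,0],[0,0,0]],
])

```text
clock: 19.93
position: [0.6066, -0.0056, 0.1826]
ee_rot: [0.548, 3.091, 0.001]
ft_force: [0.9, 0.3, -1.2]
gripper_width: 0.0854
finger_force: 0.0
```

```bash
python3 chk.py green blue; python3 go.py tb@.18
```

```text
green top [(1050, [380.7, 293.2], [0.328, -0.14, 0.073])]
green side [(657, [423.1, 193.7], [0.322, -0.063, 0.073]), (166, [290.6, 200.3], [0.581, 0.046, 0.073])]
blue top [(265, [463.0, 160.8], [0.598, -0.303, 0.073]), (118, [451.5, 166.6], [0.586, -0.279, 0.073])]
blue side [(1147, [322.0, 276.2], [0.461, 0.19, 0.073]), (111, [331.7, 120.2], [0.583, -0.235, 0.073]), (87, [333.8, 104.8], [0.598, -0.299, 0.073])]
tb@.18 tool shift mm [ -96.9 -282.2    0.4] len 298.0
t 20.03 pos [ 0.6054 -0.0055  0.1804] tilt 0.08 q1,7 [-0.18  1.26] w 0.0855 ff 0.0 ft [-0.3  0.3  0.2]
```

Call:
drive_tool([
  [1,[-5,-14,0],[0,0,0]],
  [1,[-10,-28,0],[0,0,0]],
  [1,[-11,-33,0],[0,0,0]],
  [1,[-11,-33,0],[0,0,0]],
  [1,[-11,-33,0],[0,0,0]],
  [1,[-11,-33,0],[0,0,0]],
  [1,[-11,-33,0],[0,0,0]],
  [1,[-11,-33,0],[0,0,0]],
  [1,[-9,-25,0],[0,0,0]],
  [1,[-7,-17,0],[0,0,0]],
  [1,[0,0,0],[0,0,0]],
  [1,[0,0,0],[0,0,0]],
])

```text
clock: 21.03
position: [0.5987, -0.3057, 0.1797]
ee_rot: [-0.552, -3.09, 0.0]
ft_force: [-0.6, 0.0, -0.2]
gripper_width: 0.0853
finger_force: 0.0
```

```bash
python3 chk.py green; python3 go.py tb@.042
```

```text
green top [(1936, [371.6, 290.8], [0.332, -0.122, 0.073]), (221, [317.6, 152.2], [0.607, -0.006, 0.073]), (212, [317.8, 157.4], [0.596, -0.007, 0.073])]
green side [(1089, [421.4, 192.0], [0.326, -0.067, 0.073]), (183, [290.6, 200.8], [0.581, 0.047, 0.073]), (158, [288.7, 180.3], [0.607, -0.005, 0.073])]
tb@.042 tool shift mm [ -0.2  -1.2 138.2] len 138.0
t 21.13 pos [ 0.5998 -0.3028  0.1802] tilt 0.12 q1,7 [0.3  1.72] w 0.0853 ff 0.0 ft [ 0.2  0.3 -0.5]
```

View pics/chk_green.png

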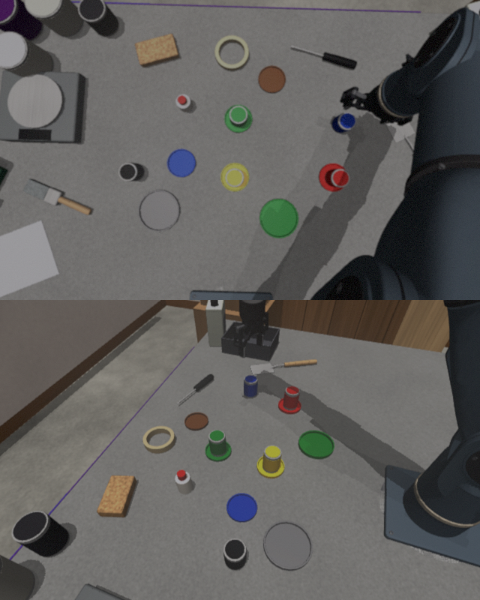

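The picture shows green at (238,117), yellow at (234,177) and red at (335,178), each upright in its tray. The green lid is at (0.607, −0.006), which is centred. Now the blue tin.

Call:
drive_tool([
  [1,[0,-1,25],[0,0,0]],
  [1,[0,0,32],[0,0,0]],
  [1,[0,0,32],[0,0,0]],
  [1,[0,0,25],[0,0,0]],
  [1,[0,0,18],[0,0,0]],
  [1,[0,0,6],[0,0,0]],
  [1,[0,0,0],[0,0,0]],
  [1,[0,0,0],[0,0,0]],
])

```text
clock: 21.8
position: [0.6004, -0.3041, 0.0439]
ee_rot: [0.547, 3.093, 0.0]
ft_force: [-0.2, -0.5, 0.4]
gripper_width: 0.0854
finger_force: 0.0
```

```bash
python3 go.py tb@.042
```

```text
tb@.042 tool shift mm [ 1.  -0.1  1.9] len 2.0
t 21.8 pos [ 0.6004 -0.3041  0.0439] tilt 0.02 q1,7 [0.32 1.75] w 0.0854 ff 0.0 ft [-0.2 -0.5  0.4]
```

Call:
drive_tool([
  [0,[1,0,2],[0,0,0]],
  [-1,[0,0,0],[0,0,0]],
  [-1,[0,0,0],[0,0,0]],
  [-1,[0,0,0],[0,0,0]],
  [-1,[0,0,0],[0,0,0]],
  [-1,[0,0,0],[0,0,0]],
  [-1,[0,0,0],[0,0,0]],
  [-1,[0,0,0],[0,0,0]],
])

```text
clock: 22.47
position: [0.5995, -0.3045, 0.0426]
ee_rot: [0.548, 3.092, -0.0]
ft_force: [-1.4, 0.8, 4.4]
gripper_width: 0.0488
finger_force: 51.9
```

Call:
drive_tool([
  [-1,[0,0,-15],[0,0,0]],
  [-1,[0,0,-30],[0,0,0]],
  [-1,[0,0,-35],[0,0,0]],
  [-1,[0,0,-30],[0,0,0]],
  [-1,[0,0,0],[0,0,0]],
])

```text
clock: 22.88
position: [0.6016, -0.3061, 0.1583]
ee_rot: [0.547, 3.084, -0.004]
ft_force: [1.0, -0.9, -1.2]
gripper_width: 0.0491
finger_force: 52.4
```

```bash
python3 go.py pb@.15
```

```text
pb@.15 tool shift mm [280.3 389.    5.2] len 479.0
t 22.88 pos [ 0.6016 -0.3061  0.1583] tilt 0.58 q1,7 [0.31 1.73] w 0.0491 ff 52.4 ft [ 1.  -0.9 -1.2]
```

Call:
drive_tool([
  [-1,[7,10,0],[0,0,0]],
  [-1,[14,20,0],[0,0,0]],
  [-1,[20,28,0],[0,0,0]],
  [-1,[20,28,0],[0,0,0]],
  [-1,[20,28,0],[0,0,0]],
  [-1,[20,28,0],[0,0,0]],
  [-1,[20,28,0],[0,0,0]],
  [-1,[20,28,0],[0,0,0]],
  [-1,[20,28,0],[0,0,0]],
  [-1,[20,28,0],[0,0,0]],
  [-1,[20,28,0],[0,0,0]],
  [-1,[20,28,0],[0,0,0]],
])

```text
clock: 23.88
position: [0.4961, 0.0645, 0.1507]
ee_rot: [-0.548, -3.092, 0.0]
ft_force: [0.1, -0.3, -2.7]
gripper_width: 0.0489
finger_force: 52.4
```

Call:
drive_tool([
  [-1,[20,28,0],[0,0,0]],
  [-1,[20,28,0],[0,0,0]],
  [-1,[12,15,0],[0,0,0]],
  [-1,[6,7,0],[0,0,0]],
  [-1,[0,0,0],[0,0,0]],
  [-1,[0,0,0],[0,0,0]],
  [-1,[0,0,0],[0,0,0]],
])

```text
clock: 24.47
position: [0.4704, 0.1543, 0.1512]
ee_rot: [0.551, 3.093, -0.001]
ft_force: [-0.4, -0.0, -1.8]
gripper_width: 0.0491
finger_force: 52.4
```

```bash
python3 go.py pb@.047
```

```text
pb@.047 tool shift mm [ -1.3   1.9 104.2] len 104.0
t 24.47 pos [0.4704 0.1543 0.1512] tilt 0.05 q1,7 [-0.54  0.94] w 0.0491 ff 52.4 ft [-0.4 -0.  -1.8]
```

Call:
drive_tool([
  [-1,[-1,1,15],[0,0,0]],
  [-1,[0,0,25],[0,0,0]],
  [-1,[0,0,25],[0,0,0]],
  [-1,[0,0,18],[0,0,0]],
  [-1,[0,0,10],[0,0,0]],
  [-1,[0,0,4],[0,0,0]],
  [-1,[0,0,1],[0,0,0]],
  [-1,[0,0,1],[0,0,0]],
  [-1,[0,0,1],[0,0,0]],
  [-1,[0,0,0],[0,0,0]],
  [-1,[0,0,0],[0,0,0]],
])

```text
clock: 25.38
position: [0.4719, 0.1567, 0.052]
ee_rot: [0.548, 3.092, 0.001]
ft_force: [-0.7, 0.3, -2.4]
gripper_width: 0.049
finger_force: 52.4
```

```bash
python3 go.py pb@.047
```

```text
pb@.047 tool shift mm [-0.8 -1.   5. ] len 5.0
t 25.38 pos [0.4719 0.1567 0.052 ] tilt 0.07 q1,7 [-0.5   0.98] w 0.049 ff 52.4 ft [-0.7  0.3 -2.4]
```

Call:
drive_tool([
  [-1,[0,-1,2],[0,0,0]],
  [-1,[0,0,1],[0,0,0]],
  [-1,[0,0,1],[0,0,0]],
  [-1,[0,0,1],[0,0,0]],
  [-1,[0,0,0],[0,0,0]],
])

```text
clock: 25.8
position: [0.471, 0.1556, 0.0461]
ee_rot: [-0.548, -3.093, 0.0]
ft_force: [0.5, 0.3, -2.7]
gripper_width: 0.049
finger_force: 52.4
```

Call:
drive_tool([
  [-1,[0,0,1],[0,0,0]],
  [-1,[0,0,0],[0,0,0]],
])

```text
clock: 25.97
position: [0.4711, 0.1556, 0.0456]
ee_rot: [0.548, 3.093, 0.0]
ft_force: [-1.6, 0.3, 3.3]
gripper_width: 0.049
finger_force: 53.0
```

Contact. I'll release, go up and move aside for a clear look.

Call:
drive_tool([
  [0,[0,0,0],[0,0,0]],
  [0.5,[0,0,0],[0,0,0]],
  [1,[0,0,0],[0,0,0]],
  [1,[0,0,0],[0,0,0]],
  [1,[0,0,0],[0,0,0]],
  [1,[0,0,0],[0,0,0]],
  [1,[0,0,0],[0,0,0]],
])

```text
clock: 26.55
position: [0.4712, 0.1556, 0.0453]
ee_rot: [0.548, 3.093, -0.0]
ft_force: [0.1, -0.4, 0.0]
gripper_width: 0.0855
finger_force: 0.0
```

Call:
drive_tool([
  [1,[0,0,-15],[0,0,0]],
  [1,[0,0,-30],[0,0,0]],
  [1,[0,0,-35],[0,0,0]],
  [1,[0,0,-35],[0,0,0]],
  [1,[0,0,-30],[0,0,0]],
  [1,[0,0,-20],[0,0,0]],
  [1,[15,25,0],[0,0,0]],
  [1,[20,35,0],[0,0,0]],
  [1,[20,35,0],[0,0,0]],
  [1,[20,35,0],[0,0,0]],
  [1,[20,35,0],[0,0,0]],
  [1,[20,35,0],[0,0,0]],
])

```text
clock: 27.55
position: [0.4311, 0.3847, 0.2104]
ee_rot: [0.548, 3.093, 0.0]
ft_force: [1.4, 0.6, -0.4]
gripper_width: 0.0855
finger_force: 0.0
```

Call:
drive_tool([
  [1,[15,35,0],[0,0,0]],
  [1,[10,35,0],[0,0,0]],
  [1,[10,35,0],[0,0,0]],
  [1,[5,20,0],[0,0,0]],
  [1,[0,0,0],[0,0,0]],
  [1,[0,0,0],[0,0,0]],
])

```text
clock: 28.05
position: [0.4366, 0.5148, 0.2093]
ee_rot: [-0.545, -3.093, 0.002]
ft_force: [0.1, -0.9, -0.5]
gripper_width: 0.0853
finger_force: 0.0
```

```bash
python3 chk.py blue yellow red green; python3 go.py pb@.3
```

```text
blue top [(403, [240.9, 217.0], [0.47, 0.144, 0.073]), (267, [235.0, 217.0], [0.47, 0.156, 0.073])]
blue side [(436, [322.2, 276.2], [0.46, 0.19, 0.073]), (302, [323.0, 259.1], [0.47, 0.157, 0.073])]
yellow top [(1002, [312.7, 235.8], [0.437, -0.002, 0.073])]
yellow side [(716, [360.1, 223.0], [0.428, 0.055, 0.073]), (213, [363.4, 201.9], [0.436, 0.0, 0.073])]
red top [(584, [443.1, 235.9], [0.445, -0.263, 0.073]), (286, [453.8, 237.2], [0.443, -0.285, 0.073]), (75, [242.3, 133.1], [0.642, 0.149, 0.073])]
red side [(502, [385.7, 139.1], [0.436, -0.208, 0.073]), (107, [389.8, 119.6], [0.443, -0.285, 0.073]), (105, [241.6, 232.7], [0.641, 0.154, 0.073])]
green top [(1935, [371.6, 290.7], [0.332, -0.122, 0.073]), (230, [317.5, 156.9], [0.597, -0.006, 0.073]), (222, [317.6, 152.2], [0.607, -0.006, 0.073])]
green side [(1063, [420.9, 192.5], [0.327, -0.065, 0.073]), (186, [290.6, 201.1], [0.58, 0.048, 0.073]), (156, [288.6, 180.3], [0.607, -0.005, 0.073])]
pb@.3 tool shift mm [-155.7 -323.4  -89.5] len 370.0
t 28.15 pos [0.4376 0.5126 0.21  ] tilt 0.08 q1,7 [-1.03  0.38] w 0.0856 ff 0.0 ft [ 0.5 -0.3  0. ]
```

View pics/chk_blue.png

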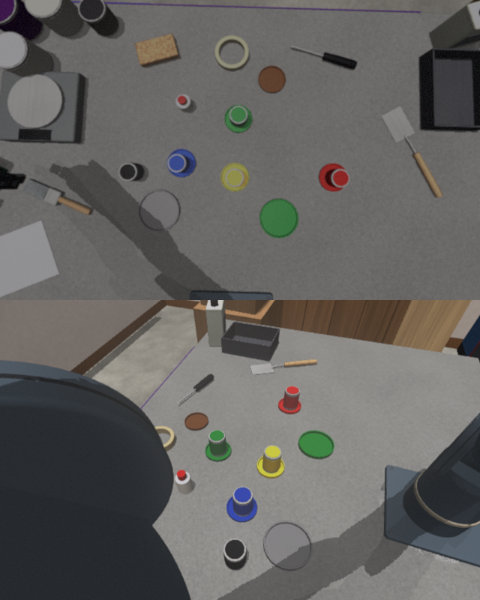

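All four tins stand in their trays, each lid within about 3 mm of the tray centre. In the picture: blue (178,162), yellow (234,177), green (238,117), red (335,178). The black tin and the bottle have not moved, and the arm is clear, so I'm handing in.

```bash
python3 -c "
from workcell import hand_in
print(hand_in())"
```

```text
the job is handed in; nothing more can be done
None
```

I stood the yellow, red, green and blue tins, in that order, upright in their own trays, left the black tin and the bottle untouched, and handed the job in at about 28 s of the 106 s; the hand-in returned no verdict.

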